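# Get the whetstone out of its slide-lid box

## Robot

A 6-joint arm with a two-finger parallel gripper is mounted at the origin on the work surface. World frame = base frame: x ahead of the robot, y to its left, z up, the work surface at z = 0. Lengths are in mm, angles in rad, forces in N, time in s.
With the tool pointing down it reaches from about 425 to 925 mm from the base axis. Payload 12.5 kg.
Tool frame: the origin (TCP) lies between the finger pads; the fingertips stand 11 mm ahead of it and the grasp point (between the pads) lies 8 mm behind it; z points along the fingers, y is the line along which they close (so a half turn about z gives the same grasp; the last joint's range is limited). The gripper opens to 85 mm and grips with 20 to 120 N. Pads are 22 mm wide; open, the fingers measure 114 mm over their backs; the gripper's body (76 mm by 85 mm) begins 54 mm behind the grasp point. The pads swing forward as they close: fully open they stand 13 mm farther back than shut.
Start: joints at [-1.281, 0.491, 1.559, -0, 1.092, -0.106], TCP at [240.991, -576.69, 207.427] pointing down, gripper open.
Joint ranges: [-3.1, 3.1], [-0.84, 2.19], [0.05, 2.79], [-1.13, 4.28], [0.06, 2.93], [-2.69, 2.69]. Speed limits (rad/s): [2.22, 2.22, 2.79, 3.14, 3.14, 3.14].

## Interface

Orientations are given as a unit quaternion [w, x, y, z].
In Python, from station import arm gives the robot as it stands.
- The arm moves only by the tool apply_moves, never from a script. Its argument "moves" is a list of rows, each an object with "dp": the shift along the tool's x, y, z in units of 50 mm (1.0 is 50 mm), a list of three; "roll": the turn about the tool's z in units of 5 degrees (1.0 is 5 degrees). In form: [{"dp": [dx, dy, dz], "roll": roll}, ...]. A call has 1 to 12 rows; each row is the pose to reach, as a shift and turn from the pose commanded when the call began, along the tool's axes at that moment; what a row does not reach only later rows make up. A row lasts 1/8 s, in which the tool goes at most 62.5 mm and 10.7 degrees, less where a joint would pass 70% of its speed; a pose out of reach is approached as far as the arm can. A call with a gripper value outside its range is refused whole. "jaw" is the finger opening in mm, from 0 to 85.4, set as the call begins (left out, the last holds). The fingers move at their own pace and stop on an object; the grip force is fixed at half the most. Time passes only in rows, so rows that repeat a pose let the fingers close. It gives the time, the measured TCP pose, the force, the opening and the grip force at its end, in the units of the state.
- arm.read_state(): the state, without advancing time (a new reading comes with each control period).
- arm.read_camera(name): name is "side" or "top"; returns the picture (420x560x3 uint8, red, green, blue); there is no depth.
- arm.calibration(name): a dict with "intrinsics" (3x3 intrinsics, pixels), "rvec" (rotation vector, rad) and "tvec" (3), from world to camera coordinates, as OpenCV has them. Camera axes: x right, y down, z forward; pixel columns grow to the right and rows downward; lengths in mm; the calibration is good to about 2 mm. A picture is of the moment at which its call begins. calibration takes no time and is no camera call.
- arm.job_done(): hands the job in; it is judged then, once.
Trained networks look in the newest picture that a camera, given by its name, has taken for a name from the list of things; names that differ only in an ending like _2 or _b are one class to them, and where a whole thing is asked for, a point or a joint stands for the part that bears it (a point fixed in the world has none). Each returns a list of dicts, best first, with "conf" (0 to 1); they miss things now and then, are a little off and sometimes report something else, mostly with a low value. They report only what shows in the picture. A call takes as long as a camera call. They do not tell look-alikes from the thing itself.
- arm.silhouettes(camera, thing): "mask" (420x560 bool, what is visible of it) and "at" ([row, column] in pixels, amid what is visible of it).
The state is a dict: "time_s": time; "q": joint angles; "joint_velocities": joint speeds; "joint_efforts": joint torques, N m; "tool_pos": TCP position; "tool_rot": TCP orientation; "force": force on the tool from outside, world axes, zero at the start; "ft_torque": the same for the moment, N m; "finger_gap": opening from 0.0 (shut) to 1.0 (fully open); "grip_force": force on a finger pad.
Only numpy, scipy, OpenCV 4.12 (cv2) and the standard library are available. Lean on these libraries where they do the work, as an engineer would, in place of code of your own. Each camera call takes 0.05 s, during which the arm holds its last target. There are 200 camera calls.

## Task

Open the wooden whetstone box at the carving station: raise the handle end of its sliding lid over the stop lip, slide the lid out of its grooves, and lay it flat, handle up, on the chopping board. Then take out the stone and set it down gently, flat and lengthwise, in the middle of the black rubber mat. Leave the pepper mill, the jar and the bowl where they stand.

Things in the scene. Friction and masses are not known exactly. Their poses are not given: they have to be found in the camera images.
- box: Light wooden box, held fast to the counter, 200 (its x) x 152 (y) x 72 mm high, 8 mm walls; origin at the centre of its underside, z up. The lid lies on side ledges (tops 56 mm above the underside, 116 mm clear between them) and slides out towards the box's -x end.
- lip (a point): Top of the stop lip, the upper edge of the box's front wall (x = -92 to -100 mm in the box), 62 mm above the underside and flush with the top of the closed lid. The lid's front end must rise more than 6 mm, tilting about its tail (about 10 mm is the most while the tail is fully in), and can then slide out over the lip.
- groove (a point): Front end of the groove strips' underside, midway between the two sides. Strips over the ledges run from here (x = 22 mm in the box) to the back wall, undersides 66, tops 72 mm up, 114 mm clear between them. The groove is 10 mm high for the 6 mm lid, so a level lid rises only 4 mm. After some 70 mm of slide the lid's tail is out of the strips and it lifts off.
- box_floor (a point): Middle of the box's inner floor, 8 mm above the underside. Two slats across it (10 mm wide, at x = +-35 mm in the box, tops 18 mm above the underside) carry the stone; between them the floor is bare.
- lid: Loose sliding lid of darker wood, a flat panel 178 (x) x 132 (y) x 6 mm, about 0.14 kg. Origin at the centre of its underside, z up, x as the box's x; closed, it lies 56 mm above the box's origin (1 mm of play). Its handle is a block 36 (x) x 22 (y) x 30 mm high on the panel, centred at x = -65 mm, y = 0.
- lid_front (a point): Middle of the lid's front edge (-x end, handle end), on its underside: x = -89 mm in the lid.
- lid_tail (a point): Middle of the lid's tail edge (+x end), on its underside: x = +89 mm in the lid.
- lid_handle (a point): Centre of the top face of the lid's handle, 36 mm above the lid's underside.
- stone: Loose grey whetstone, a plain block 120 (x) x 40 (y) x 26 mm high, about 0.3 kg, lying flat in the box on the two slats, roughly along the box. Origin at the centre of its underside, z up.
- board: Chopping board of light wood, fixed on the counter, 300 (x) x 220 (y) x 20 mm; origin at the centre of its underside (its top is at 20 mm).
- mat: Thin black rubber mat, fixed on the counter, 180 (x, its length) x 90 (y) x 4 mm; origin at the centre of its underside (its top is at 4 mm).
- mill: Dark wooden pepper mill, bystander, 54 mm wide, 160 mm high; origin under its centre.
- jar: Amber glass jar with a steel cap, bystander, 64 mm wide, 85 mm high; origin under its centre.
- bowl: White bowl, bystander, 110 mm wide at the rim, 45 mm high; origin under its centre.
Not all that is in view belongs to the job. Of the things like the lid, leave any that is red; of the rest the larger one is meant. Several things have the shape of the box; the one meant has the colours described above.

How it is judged (in metres and radians):
On the way, in this order (a step that is already met when the one before it is completed fails the run):
1. the lid's front end is raised over the stop lip while its tail is still in the grooves (z of lid_front in the frame of box above 0.0608 m and z of lid_tail in the frame of box below 0.066 m and x of lid_tail in the frame of box above 0.025 m), for 0.1 s.
2. the lid's tail has slid forward out of the grooves (x of lid_tail in the frame of box below 0.02 m), for 0.1 s.
3. the lid lies flat on the board while the stone is still in the box (x of lid in the frame of board between -0.09 and 0.09 m and y of lid in the frame of board between -0.07 and 0.07 m and angle between lid's own z axis and vertical below 0.06 rad and z of lid in the frame of board between 0.014 and 0.026 m and horizontal distance between stone and box below 0.06 m), for 0.2 s.
At the end, for the whole second after the job is handed in: The lid lies flat (within 0.06 rad), handle up, on the board with its centre within 90 mm along and 70 mm across of the board's centre; the stone lies flat on the mat, its centre within 35 mm along and 30 mm across of the mat's centre, its length within 0.3 rad of the mat's; both are at rest (x of lid in the frame of board between -0.09 and 0.09 m and y of lid in the frame of board between -0.07 and 0.07 m and angle between lid's own z axis and vertical below 0.06 rad and z of lid in the frame of board between 0.014 and 0.026 m and x of stone in the frame of mat between -0.035 and 0.035 m and y of stone in the frame of mat between -0.03 and 0.03 m and angle between stone's own z axis and vertical below 0.08 rad and angle between the x axis of stone and the x axis of mat, either way round below 0.3 rad and z of stone in the frame of mat below 0.009 m and linear speed of each of lid, stone below 0.02 m/s); the robot touches nothing.
It fails at once if the stone is dropped (falls free at over 0.6 m/s) (linear speed of stone above 0.6 m/s and contact force between the fingers and stone below 0.05 N).
It fails at once if a bystander is pushed more than 25 mm or tipped: mill (distance of mill from where it was at the start of the episode above 0.025 m or angle between mill's own z axis and vertical above 0.3 rad).
It fails at once if a bystander is pushed more than 25 mm or tipped: jar (distance of jar from where it was at the start of the episode above 0.025 m or angle between jar's own z axis and vertical above 0.3 rad).
It fails at once if a bystander is pushed more than 25 mm or tipped: bowl (distance of bowl from where it was at the start of the episode above 0.025 m or angle between bowl's own z axis and vertical above 0.3 rad).
It also fails if it takes over 69 s, if anything falls off the work surface, if the arm or the gripper's body presses on something with over 40 N, if the wrist force passes 120 N, or if a joint passes its speed limit or range.

## Working session

There is one attempt and no reset: what is moved stays moved. The work goes in short steps, Python scripts to look and compute and a tool call to move; the robot and the scene stay as the last step left them, time stands still between calls to the robot, and variables do not carry over. Pictures are saved under pics/ and viewed, at most 10 in all, crops included, and the job is handed in when it is done.

Besides the shell and the picture viewer there is one more tool, called after "Call:" in YAML: its name, and indented under it one key for each argument. apply_moves: Moves the arm, as the interface text tells. Its arguments: {"type":"object","properties":{"moves":{"type":"array","items":{"type":"object","properties":{"dp":{"type":"array","items":{"type":"number"}},"roll":{"type":"number"}}}},"jaw":{"type":"number"}},"required":["moves"]}

```bash
mkdir -p pics; ls; python3 - <<'E'
from station import arm
import cv2,numpy as np
s=arm.read_state();print(s)
for n in("side","top"):
    im=arm.read_camera(n);cv2.imwrite(f"pics/{n}0.png",im[:,:,::-1]);np.save(f"pics/{n}0.npy",im)
    c=arm.calibration(n);print(c)
    R=cv2.Rodrigues(np.array(c["rvec"]))[0];print(-R.T@np.array(c["tvec"]).ravel())
E
```

```text
pics
{'time_s': 0.0, 'q': array([-1.28059832e+00,  4.91610992e-01,  1.55945109e+00,  7.58932888e-06,
        1.09166967e+00, -1.05615370e-01]), 'joint_velocities': array([-0.00248005, -0.00048239, -0.00010539, -0.00035538,  0.00074333,
        0.00067935]), 'joint_efforts': array([-1.23505903e-03, -6.18456316e+01, -2.61592144e+01, -9.02773400e-05,
        4.01112047e-03, -1.50288588e-05]), 'tool_pos': array([ 240.91795436, -576.43636917,  206.7952255 ]), 'tool_rot': array([-5.67435401e-04,  9.80480493e-01,  1.96615561e-01, -4.91377889e-05]), 'force': array([0.23147277, 0.12308553, 0.20522921]), 'ft_torque': array([-0.00042594,  0.00740966, -0.04838365]), 'grip_force': 0.0, 'finger_gap': 1.0029436255164499}
{'intrinsics': array([[458.03179808,   0.        , 287.423554  ],
       [  0.        , 458.03179808, 202.94329717],
       [  0.        ,   0.        ,   1.        ]]), 'rvec': array([ 0.75626738,  2.46553741, -1.25123732]), 'tvec': array([ 351.4674935 , -196.49926066, 1807.50805492])}
[1185.36611444 1100.18367215  902.06972529]
{'intrinsics': array([[418.08420446,   0.        , 273.66896024],
       [  0.        , 418.08420446, 214.93845378],
       [  0.        ,   0.        ,   1.        ]]), 'rvec': array([ 2.18209067, -2.13243616,  0.1208531 ]), 'tvec': array([ 168.93606045,  566.40521786, 1480.29678588])}
[ 383.75116     170.19045214 1537.66156706]
```

View pics/top0.png

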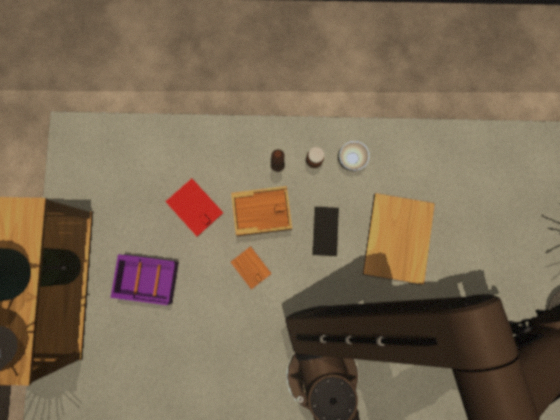

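View pics/side0.png

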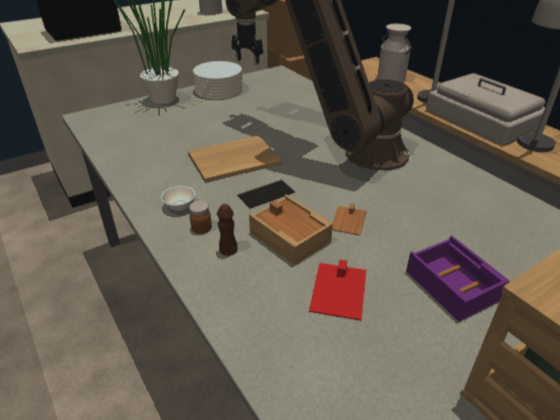

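The top view shows the wooden box with its closed lid at about (262,211), its handle at (281,210). The mat is at (326,231) and the board at (400,238). The mill, jar and bowl stand near (278,160), (316,156) and (353,156). The decoys are the red lid, the small lid and the purple box.

```bash
cat > h.py <<'E'
from station import arm
import cv2,numpy as np
def cam(n):
    c=arm.calibration(n);return np.array(c["intrinsics"]),np.array(c["rvec"]),np.array(c["tvec"])
def unproj(n,uv,z):
    K,r,t=cam(n);R=cv2.Rodrigues(r)[0];uv=np.atleast_2d(np.asarray(uv,float))
    d=np.c_[uv,np.ones(len(uv))]@np.linalg.inv(K).T@R;c=-R.T@t.ravel()
    return c+d*((z-c[2])/d[:,2])[:,None]
def proj(n,P):
    K,r,t=cam(n);return cv2.projectPoints(np.atleast_2d(np.asarray(P,float)),r,t,K,None)[0][:,0]
def masks(n,thing,k=4):
    return arm.silhouettes(n,thing)[:k]
def rect(n,m,z):
    cs,_=cv2.findContours(m.astype(np.uint8),cv2.RETR_EXTERNAL,cv2.CHAIN_APPROX_NONE)
    c=max(cs,key=cv2.contourArea)[:,0]
    W=unproj(n,c,z)[:,:2].astype(np.float32)
    (x,y),(a,b),th=cv2.minAreaRect(W)
    if a<b:a,b,th=b,a,th+90
    return np.round([x,y,a,b,(th+90)%180-90],1)
E
python3 - <<'E'
from h import *
for n in("top","side"):
  arm.read_camera(n)
  for th,z in dict(box=72,lid=62,lid_handle=62,board=20,mat=4,stone=44,mill=80,jar=85,bowl=45).items():
    for d in masks(n,th): print(n,th,round(d["conf"],2),np.round(d["at"]),d["mask"].sum(),rect(n,d["mask"],z))
print(proj("top",[[0,0,0],[100,0,0],[0,100,0]]))
E
```

```text
top box 0.91 [276. 146.] 2869 [325.  627.  221.7 159.1  84. ]
top box 0.89 [230. 254.] 826 [573.5 227.  200.2 163.4 -81.6]
top lid 0.78 [266. 251.] 938 [374.2 259.7 128.3  92.9  40.3]
top lid 0.66 [207. 194.] 1680 [584.  466.9 172.6 128.3  44. ]
top lid 0.21 [214. 261.] 1759 [575.1 227.4 178.1 133.7 -81.4]
top lid_handle 0.89 [206. 262.] 1690 [574.6 227.  177.2 131.1 -80.5]
top lid_handle 0.69 [206. 195.] 1772 [584.3 467.1 177.7 137.1  43.6]
top lid_handle 0.57 [267. 253.] 913 [373.  259.9 122.   93.7  40.1]
top board 0.87 [236. 401.] 5021 [ 493.6 -271.7  302.2  226.4   -8.5]
top mat 0.71 [230. 322.] 1166 [512.5  -8.  178.6  90.4  -1.7]
top stone 0.62 [223. 257.] 750 [577.1 227.3 204.8 160.9 -81.5]
top stone 0.4 [155. 352.] 688 [ 788.7 -104.9  106.3  104.9  -88.8]
top mill 0.52 [161. 276.] 300 [756.5 172.6  84.   53.5   1.3]
top jar 0.77 [156. 312.] 341 [7.672e+02 4.300e+01 8.030e+01 6.400e+01 5.000e-01]
top jar 0.5 [226. 254.] 778 [571.4 225.1 200.6 157.5 -81.5]
top bowl 0.66 [156. 352.] 662 [ 787.6 -105.5  103.8  103.1   45.1]
side box 0.68 [237. 290.] 1960 [594.5 259.4 250.9 202.7
[... 304 characters left out ...]
14.6 194.9 122.5 -82.9]
side lid_handle 0.58 [291. 338.] 2672 [619.8 512.7 198.  128.   43.5]
side lid_handle 0.55 [220. 352.] 735 [418.3 313.7 143.5  85.5  39.6]
side board 0.8 [156. 233.] 2680 [ 493.7 -261.   310.3  255.4   -7.6]
side mat 0.55 [193. 266.] 854 [509.7  -6.3 185.6  98.3  -2.4]
side stone 0.16 [236. 295.] 2108 [574.6 232.3 261.1 211.1 -82. ]
side mill 0.97 [228. 226.] 790 [752.9 171.  235.2  49.   64.7]
side mill 0.43 [221. 291.] 1471 [583.  232.1 190.8 125.7 -81. ]
side bowl 0.93 [198. 181.] 624 [795.1 -93.5 128.2 105.3  56.3]
side bowl 0.28 [223. 291.] 1405 [560.2 195.3 195.3 126.1 -82. ]
[[321.38202637 374.90980356]
 [321.65805039 345.82846277]
 [293.13659814 374.18939677]]
```

```bash
cat >> h.py <<'E'
def pose(x,y,deg,P,z=0):
    a=np.radians(deg);P=np.atleast_2d(np.asarray(P,float))
    return np.c_[x+np.cos(a)*P[:,0]-np.sin(a)*P[:,1],y+np.sin(a)*P[:,0]+np.cos(a)*P[:,1],P[:,2]+z]
def loop(cx,cy,lx,ly,z): return [[cx+s*lx/2,cy+t*ly/2,z] for s,t in((-1,-1),(1,-1),(1,1),(-1,1))]
def overlay(fn,n,im,loops,crop,f):
    x0,y0,x1,y1=crop;b=cv2.resize(im[y0:y1,x0:x1,::-1],None,fx=f,fy=f,interpolation=cv2.INTER_CUBIC)
    for L in loops:
        p=((proj(n,L)-[x0,y0]+.5)*f*16).astype(int)
        cv2.polylines(b,[p.reshape(-1,1,2)],True,(255,255,0),1,cv2.LINE_AA,4)
    if fn: cv2.imwrite(fn,b)
    return b
E
python3 - <<'E'
from h import *
bp=(574,227,98.5)
L=[pose(*bp,l) for l in(loop(0,0,200,152,72),loop(0,0,200,152,0),loop(-65,0,36,22,92),loop(-65,0,36,22,62))]
a=overlay(None,"top",np.load("pics/top0.npy"),L,(222,180,302,245),5)
b=overlay(None,"side",np.load("pics/side0.npy"),L,(240,190,340,265),4)
h=max(a.shape[0],b.shape[0]);f=lambda i:np.pad(i,((0,h-i.shape[0]),(0,0),(0,0)))
cv2.imwrite("pics/ov1.png",np.hstack([f(a),f(b)]))
E
```

```text
(no output)
```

View pics/ov1.png

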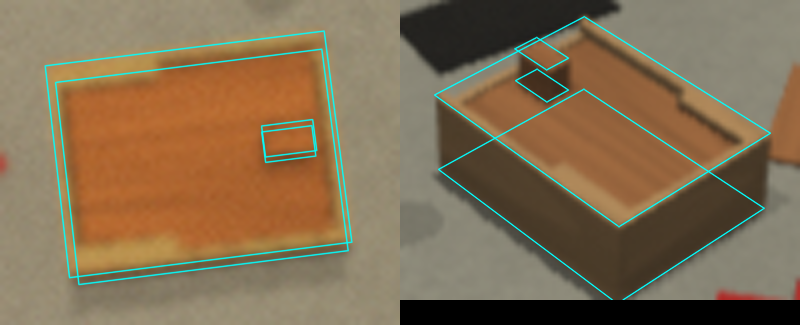

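The overlay fits to a few mm in both views: box at (574,227), 98.5°, so the handle is at about (583.6,162.7). Next, the approach moves.

```bash
cat >> h.py <<'E'
from scipy.spatial.transform import Rotation as Ro
def to(x,y,z,ydeg=None):
    "units to reach TCP xyz, with tool y along world line ydeg"
    s=arm.read_state();w=s["tool_rot"];R=Ro.from_quat([w[1],w[2],w[3],w[0]]).as_matrix()
    d=R.T@(np.array([x,y,z])-s["tool_pos"])/50
    a=np.degrees(np.arctan2(R[1,1],R[0,1])); r=0
    if ydeg is not None: r=-((ydeg-a+90)%180-90)/5
    print("t",round(s["time_s"],2),"tcp",np.round(s["tool_pos"],1),"ydir",round(a,1),"q6",round(s["q"][5],2),"dp",np.round(d,3),"roll",round(r,3),"F",np.round(s["force"],1),"gap",round(s["finger_gap"]*85.4,1))
E
python3 -c "
from h import *
to(583.6,162.7,150,8.5)"
```

```text
t 1.1 tcp [ 241.  -576.7  207.4] ydir -67.3 q6 -0.11 dp [ 12.024 -11.003   1.147] roll -15.164 F [-0.4 -0.3  0.3] gap 85.4
```

Call:
apply_moves:
  moves:
    - {"dp": [1,-0.9,0],"roll": -1.3}
    - {"dp": [2,-1.8,0],"roll": -2.6}
    - {"dp": [3,-2.7,0],"roll": -3.9}
    - {"dp": [4,-3.6,0],"roll": -5.2}
    - {"dp": [5,-4.5,0],"roll": -6.5}
    - {"dp": [6,-5.5,0],"roll": -7.8}
    - {"dp": [7,-6.4,0],"roll": -9}
    - {"dp": [8,-7.3,0],"roll": -10.3}
    - {"dp": [9,-8.2,0],"roll": -11.6}
    - {"dp": [10,-9.1,0],"roll": -12.9}
    - {"dp": [11,-10,0],"roll": -14.2}
    - {"dp": [12.02,-11,0],"roll": -15.16}
  jaw: 60

```text
time_s: 2.6
tool_pos: [557.9, 105.5, 207.6]
tool_rot: [0.0, 0.652, 0.759, 0.0]
force: [0.5, -0.8, -0.2]
finger_gap: 0.707
grip_force: 0.0
```

```bash
python3 -c "
from h import *
to(583.6,162.7,110,8.5)"
```

```text
t 2.6 tcp [557.9 105.5 207.6] ydir 8.7 q6 -0.08 dp [1.055 0.679 1.951] roll 0.035 F [ 0.5 -0.8 -0.2] gap 60.4
```

Call:
apply_moves:
  moves:
    - {"dp": [0,0,0],"roll": 0}
    - {"dp": [0,0,0],"roll": 0}
    - {"dp": [0,0,0],"roll": 0}

```text
time_s: 2.98
tool_pos: [556.9, 102.2, 207.5]
tool_rot: [0.0, 0.654, 0.757, -0.0]
force: [0.6, -0.1, -0.1]
finger_gap: 0.704
grip_force: 0.0
```

```bash
python3 -c "
from h import *
to(583.6,162.7,77,8.5)"
```

```text
t 2.98 tcp [556.9 102.2 207.5] ydir 8.4 q6 -0.08 dp [1.121 0.705 2.61 ] roll -0.026 F [ 0.6 -0.1 -0.1] gap 60.1
```

Call:
apply_moves:
  moves:
    - {"dp": [1.12,0.7,0],"roll": 0}
    - {"dp": [1.12,0.7,0.5],"roll": 0}
    - {"dp": [1.12,0.7,1.2],"roll": 0}
    - {"dp": [1.12,0.7,1.8],"roll": 0}
    - {"dp": [1.12,0.7,1.8],"roll": 0}
    - {"dp": [1.12,0.7,1.8],"roll": 0}

```text
time_s: 3.72
tool_pos: [584.2, 163.2, 118.7]
tool_rot: [0.001, 0.653, 0.757, 0.001]
force: [0.7, 0.1, 1.6]
finger_gap: 0.701
grip_force: 0.0
```

```bash
python3 - <<'E'
from h import *
to(583.6,162.7,77,8.5)
im=arm.read_camera("side")
p=arm.read_state()["tool_pos"]
g=pose(p[0],p[1],98.5,loop(0,0,36,22,92))
L=[pose(574,227,98.5,l) for l in(loop(0,0,200,152,72),loop(-65,0,36,22,92),loop(-65,0,36,22,62))]
overlay("pics/s2.png","side",im,L+[pose(p[0],p[1],98.5,loop(0,0,22,60,p[2]-9))],(220,140,340,240),6)
E
```

```text
t 3.73 tcp [584.2 163.2 118.7] ydir 8.4 q6 0.02 dp [-0.009 -0.015  0.834] roll -0.018 F [0.7 0.1 1.6] gap 59.8
```

View pics/s2.png

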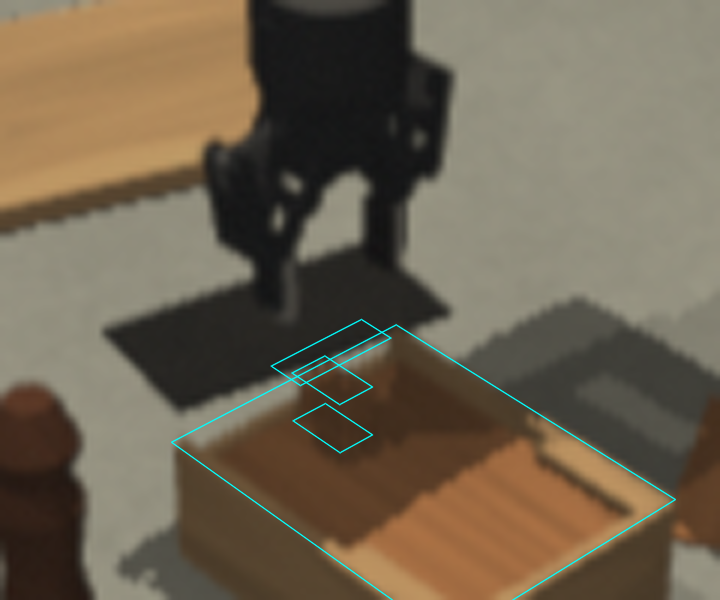

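```bash
python3 - <<'E'
from h import *
p=np.array([241,-576.7,207.4]);yd=np.r_[np.cos(np.radians(-67.3)),np.sin(np.radians(-67.3)),0]*42
L=[]
for dz in(0,60): L+= [np.array([p+yd+[0,0,dz],p-yd+[0,0,dz]])]
a=overlay(None,"side",np.load("pics/side0.npy"),L,(200,0,300,90),6)
im=arm.read_camera("side");q=arm.read_state()["tool_pos"];print(q)
yd=np.r_[np.cos(np.radians(8.4)),np.sin(np.radians(8.4)),0]*30
L=[np.array([q+yd+[0,0,dz],q-yd+[0,0,dz]]) for dz in(0,60)]
b=overlay(None,"side",im,L,(240,120,300,210),6)
cv2.imwrite("pics/c3.png",np.hstack([a[:540],b[:540]])[:, :800])
E
```

```text
[584.21734155 163.54933616 118.93645323]
```

View pics/c3.png

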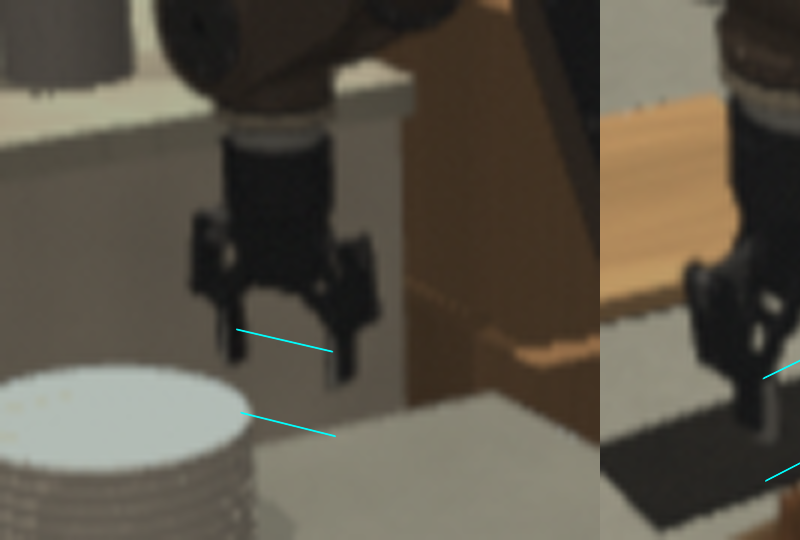

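The pictures show the fingertips about 36 mm above where the reported TCP projects, in both places. I'll go down partway and check against the box.

Call:
apply_moves:
  moves:
    - {"dp": [0,0,0.3],"roll": 0}
    - {"dp": [0,0,0.55],"roll": 0}
    - {"dp": [0,0,0.7],"roll": 0}
    - {"dp": [0,0,0.7],"roll": 0}

```text
time_s: 4.32
tool_pos: [583.2, 163.8, 81.5]
tool_rot: [-0.0, 0.653, 0.757, -0.001]
force: [-0.0, 0.1, 0.1]
finger_gap: 0.702
grip_force: 0.0
```

```bash
python3 - <<'E'
from h import *
to(583.6,162.7,77,8.5)
a=overlay(None,"side",arm.read_camera("side"),[],(240,150,340,240),4)
b=overlay(None,"top",arm.read_camera("top"),[],(222,180,322,270),4)
cv2.imwrite("pics/c4.png",np.hstack([a,b]))
E
```

```text
t 4.33 tcp [583.2 163.8  81.5] ydir 8.5 q6 0.02 dp [-0.023  0.004  0.09 ] roll -0.003 F [-0.   0.1  0.1] gap 59.9
```

View pics/c4.png

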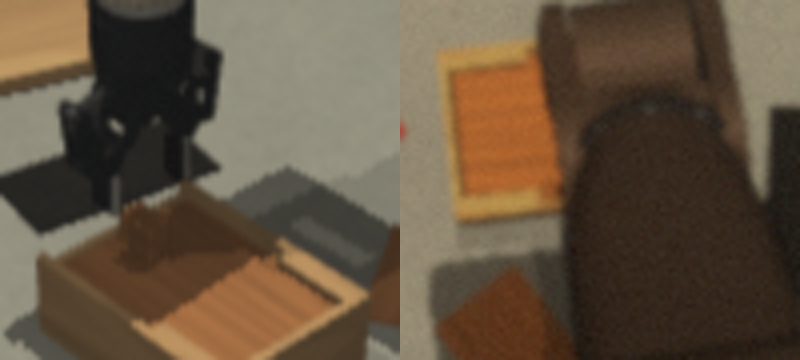

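Call:
apply_moves:
  moves:
    - {"dp": [0,0,0.1],"roll": 0}
    - {"dp": [0,0,0.2],"roll": 0}
    - {"dp": [0,0,0.26],"roll": 0}
    - {"dp": [0,0,0.26],"roll": 0}

```text
time_s: 4.92
tool_pos: [583.5, 163.8, 69.1]
tool_rot: [-0.0, 0.653, 0.757, -0.0]
force: [0.4, -0.3, -0.6]
finger_gap: 0.702
grip_force: 0.0
```

Call:
apply_moves:
  moves:
    - {"dp": [0,0,0.05],"roll": 0}
    - {"dp": [0,0,0.1],"roll": 0}
    - {"dp": [0,0,0.1],"roll": 0}

```text
time_s: 5.3
tool_pos: [583.5, 163.8, 64.2]
tool_rot: [-0.0, 0.653, 0.757, -0.0]
force: [0.7, 0.1, 0.3]
finger_gap: 0.703
grip_force: 0.0
```

```bash
python3 - <<'E'
from h import *
to(583.6,162.7,77,8.5)
overlay("pics/c5.png","side",arm.read_camera("side"),[],(240,160,330,240),7)
E
```

```text
t 5.3 tcp [583.5 163.8  64.2] ydir 8.5 q6 0.02 dp [-0.023 -0.001 -0.257] roll -0.005 F [0.7 0.1 0.3] gap 60.1
```

View pics/c5.png

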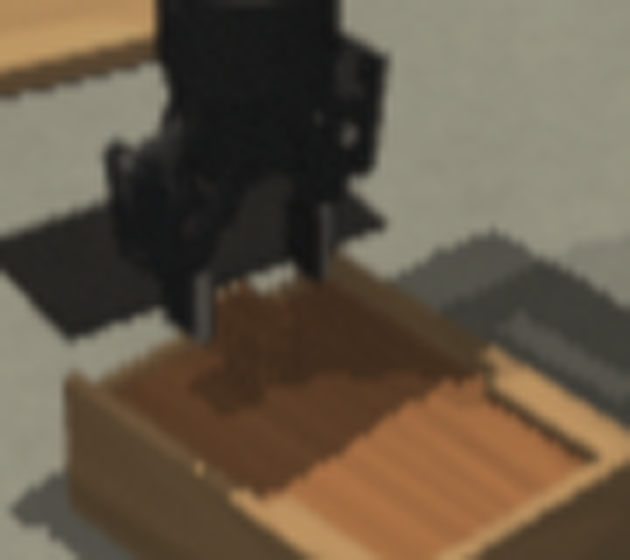

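The side view shows the fingers straddling the handle, tips at about (200,335) and (315,275), just below its top. There was no contact force, so the true tool stands about 25 mm above its reading. I'll go 15 mm lower.

Call:
apply_moves:
  moves:
    - {"dp": [0,0,0.1],"roll": 0}
    - {"dp": [0,0,0.2],"roll": 0}
    - {"dp": [0,0,0.3],"roll": 0}
    - {"dp": [0,0,0.3],"roll": 0}

```text
time_s: 5.85
tool_pos: [583.3, 163.8, 48.8]
tool_rot: [-0.0, 0.653, 0.757, -0.0]
force: [-0.1, -0.1, -0.3]
finger_gap: 0.705
grip_force: 0.0
```

Call:
apply_moves:
  moves:
    - {"dp": [0,0,0],"roll": 0}
    - {"dp": [0,0,0],"roll": 0}
    - {"dp": [0,0,0],"roll": 0}
    - {"dp": [0,0,0],"roll": 0}
  jaw: 26

```text
time_s: 6.35
tool_pos: [583.6, 163.9, 49.5]
tool_rot: [0.0, 0.653, 0.757, 0.0]
force: [-0.2, -0.7, -0.8]
finger_gap: 0.304
grip_force: 0.0
```

```bash
python3 - <<'E'
from h import *
to(583.6,162.7,77,8.5)
overlay("pics/c6.png","side",arm.read_camera("side"),[],(240,160,330,240),7)
E
```

```text
t 6.35 tcp [583.6 163.9  49.5] ydir 8.5 q6 0.02 dp [-0.024 -0.003 -0.551] roll -0.004 F [-0.2 -0.7 -0.8] gap 25.9
```

View pics/c6.png

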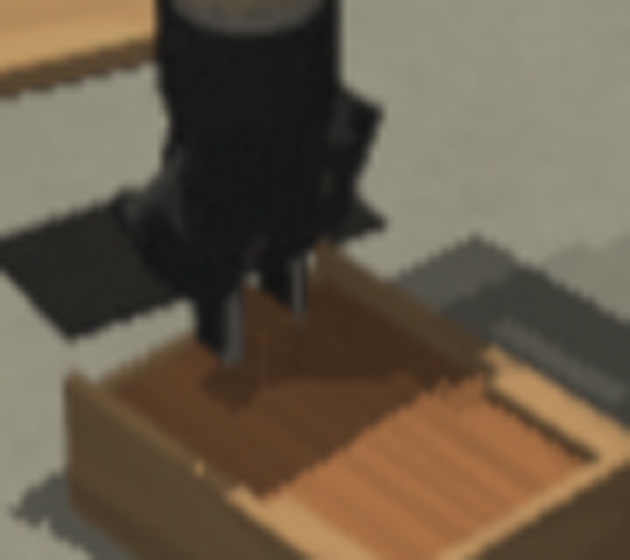

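The closed-down fingers flank the handle evenly, with no side force and the near tip at (232,362). I'll go a little lower and grip.

Call:
apply_moves:
  moves:
    - {"dp": [0,0,0.08],"roll": 0}
    - {"dp": [0,0,0.08],"roll": 0}

```text
time_s: 6.65
tool_pos: [583.4, 163.8, 45.0]
tool_rot: [-0.0, 0.653, 0.757, -0.0]
force: [-0.4, -0.0, -0.1]
finger_gap: 0.305
grip_force: 0.0
```

Call:
apply_moves:
  moves:
    - {"dp": [0,0,0],"roll": 0}
    - {"dp": [0,0,0],"roll": 0}
    - {"dp": [0,0,0],"roll": 0}
    - {"dp": [0,0,0],"roll": 0}
  jaw: 10

```text
time_s: 7.15
tool_pos: [583.5, 163.9, 45.3]
tool_rot: [0.0, 0.653, 0.757, -0.0]
force: [0.7, 0.5, -0.3]
finger_gap: 0.246
grip_force: 58.8
```

Call:
apply_moves:
  moves:
    - {"dp": [0,0,-0.05],"roll": 0}
    - {"dp": [0,0,-0.1],"roll": 0}
    - {"dp": [0,0,-0.14],"roll": 0}
    - {"dp": [0,0,-0.17],"roll": 0}
    - {"dp": [0,0,-0.17],"roll": 0}
    - {"dp": [0,0,-0.17],"roll": 0}

```text
time_s: 7.9
tool_pos: [583.3, 163.9, 53.7]
tool_rot: [-0.0, 0.653, 0.757, -0.0]
force: [-1.0, 2.1, -6.4]
finger_gap: 0.244
grip_force: 59.1
```

```bash
python3 - <<'E'
from h import *
to(583.6,162.7,77,8.5)
print(Ro.from_quat(arm.read_state()["tool_rot"][[1,2,3,0]]).as_matrix()[:,0])
E
```

```text
t 7.9 tcp [583.3 163.9  53.7] ydir 8.5 q6 0.02 dp [-0.024  0.002 -0.466] roll -0.002 F [-1.   2.1 -6.4] gap 20.8
[-1.47597424e-01  9.89047516e-01 -1.04222818e-04]
```

Call:
apply_moves:
  moves:
    - {"dp": [-0.1,0,0],"roll": 0}
    - {"dp": [-0.2,0,0],"roll": 0}
    - {"dp": [-0.3,0,0],"roll": 0}
    - {"dp": [-0.4,0,0],"roll": 0}
    - {"dp": [-0.4,0,0],"roll": 0}

```text
time_s: 8.52
tool_pos: [586.8, 143.5, 54.1]
tool_rot: [0.0, 0.653, 0.757, 0.0]
force: [-0.3, -0.0, -2.5]
finger_gap: 0.243
grip_force: 59.6
```

Call:
apply_moves:
  moves:
    - {"dp": [-0.15,0,0],"roll": 0}
    - {"dp": [-0.3,0,0],"roll": 0}
    - {"dp": [-0.45,0,0],"roll": 0}
    - {"dp": [-0.6,0,0],"roll": 0}
    - {"dp": [-0.75,0,0],"roll": 0}
    - {"dp": [-0.9,0,0],"roll": 0}
    - {"dp": [-1.05,0,0],"roll": 0}
    - {"dp": [-1.2,0,0],"roll": 0}
    - {"dp": [-1.35,0,0],"roll": 0}
    - {"dp": [-1.35,0,0],"roll": 0}

```text
time_s: 9.78
tool_pos: [596.6, 76.8, 53.9]
tool_rot: [0.0, 0.653, 0.757, 0.0]
force: [-0.4, -0.0, -1.9]
finger_gap: 0.245
grip_force: 59.8
```

```bash
python3 - <<'E'
from h import *
to(583.6,162.7,77,8.5)
overlay("pics/c7.png","side",arm.read_camera("side"),[pose(574,227,98.5,loop(0,0,200,152,72))],(200,130,340,240),5)
E
```

```text
t 9.78 tcp [596.6  76.8  53.9] ydir 8.4 q6 -0.13 dp [ 1.738 -0.005 -0.462] roll -0.012 F [-0.4 -0.  -1.9] gap 20.9
```

View pics/c7.png

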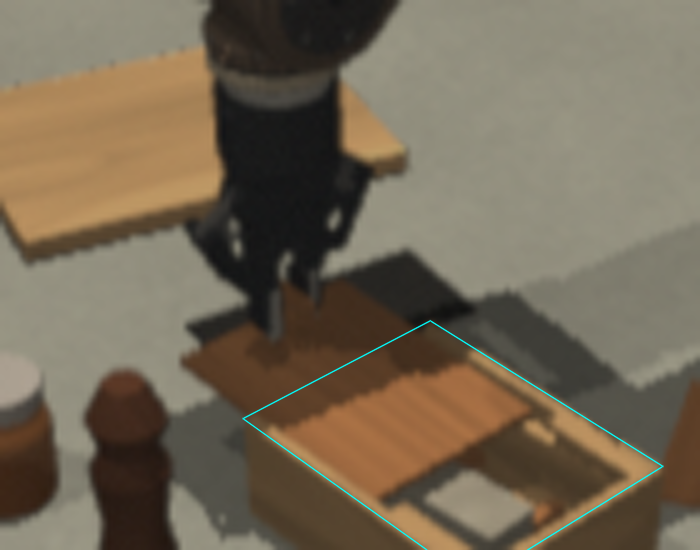

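The lid is 88 mm out, its tail clear of the strips and the stone showing inside. Next I lift it and carry it to the board.

Call:
apply_moves:
  moves:
    - {"dp": [0,0,-0.3],"roll": 0}
    - {"dp": [0,0,-0.7],"roll": 0}
    - {"dp": [-0.5,0,-1.1],"roll": 0}
    - {"dp": [-1.2,-0.3,-1.2],"roll": 0}
    - {"dp": [-2,-0.8,-1.2],"roll": 0}
    - {"dp": [-2.8,-1.1,-1.2],"roll": 0}
    - {"dp": [-3.6,-1.4,-1.2],"roll": 0}
    - {"dp": [-4.4,-1.7,-1.2],"roll": 0}
    - {"dp": [-5.2,-2,-1.2],"roll": 0}
    - {"dp": [-6,-2.3,-1.2],"roll": 0}
    - {"dp": [-6.8,-2.6,-1.2],"roll": 0}
    - {"dp": [-7.4,-2.9,-1.2],"roll": 0}

```text
time_s: 11.32
tool_pos: [507.5, -311.5, 115.0]
tool_rot: [0.001, 0.653, 0.757, 0.0]
force: [-0.2, 0.2, -1.5]
finger_gap: 0.242
grip_force: 59.7
```

Call:
apply_moves:
  moves:
    - {"dp": [-0.3,-0.1,0],"roll": 0}
    - {"dp": [-0.49,-0.17,0],"roll": 0}
    - {"dp": [-0.49,-0.17,0],"roll": 0}

```text
time_s: 11.7
tool_pos: [503.0, -335.3, 114.1]
tool_rot: [0.0, 0.653, 0.757, 0.0]
force: [0.2, -0.3, -2.5]
finger_gap: 0.244
grip_force: 59.7
```

```bash
python3 - <<'E'
from h import *
to(503.2,-336,12,8.5)
im=arm.read_camera("top")
b=[pose(493.6,-271.7,-8.5,loop(0,0,300,220,20))]
A=overlay(None,"top",im,b,(340,180,450,290),3)
B=overlay(None,"side",arm.read_camera("side"),b,(170,90,300,200),3)
cv2.imwrite("pics/c8.png",np.hstack([A,B]))
E
```

```text
t 11.7 tcp [ 503.  -335.3  114.1] ydir 8.5 q6 -0.85 dp [-1.500e-02  1.000e-03  2.042e+00] roll -0.004 F [ 0.2 -0.3 -2.5] gap 20.8
```

View pics/c8.png

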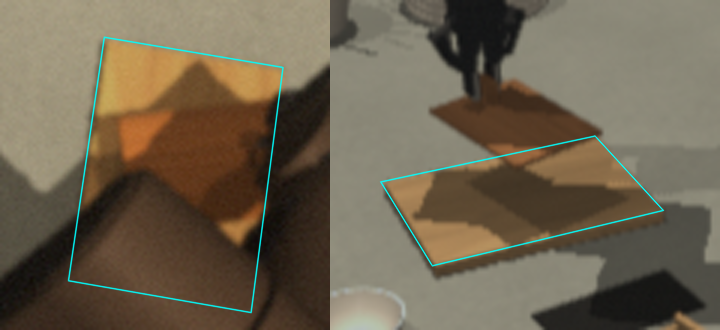

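The lid hangs over the middle of the board in both views. Next I lower it until it touches.

Call:
apply_moves:
  moves:
    - {"dp": [0,0,0.4],"roll": 0}
    - {"dp": [0,0,0.8],"roll": 0}
    - {"dp": [0,0,1.2],"roll": 0}
    - {"dp": [0,0,1.5],"roll": 0}
    - {"dp": [0,0,1.7],"roll": 0}
    - {"dp": [0,0,1.8],"roll": 0}
    - {"dp": [0,0,1.9],"roll": 0}
    - {"dp": [0,0,1.96],"roll": 0}
    - {"dp": [0,0,1.96],"roll": 0}

```text
time_s: 12.92
tool_pos: [502.8, -335.5, 15.9]
tool_rot: [0.0, 0.653, 0.757, -0.0]
force: [-0.3, 0.3, -1.4]
finger_gap: 0.247
grip_force: 59.8
```

Call:
apply_moves:
  moves:
    - {"dp": [0,0,0.05],"roll": 0}
    - {"dp": [0,0,0.08],"roll": 0}
    - {"dp": [0,0,0.08],"roll": 0}

```text
time_s: 13.3
tool_pos: [503.0, -335.7, 12.1]
tool_rot: [0.0, 0.653, 0.757, 0.0]
force: [0.4, -2.0, 3.7]
finger_gap: 0.245
grip_force: 60.3
```

Call:
apply_moves:
  moves:
    - {"dp": [0,0,0.03],"roll": 0}
    - {"dp": [0,0,0.05],"roll": 0}
    - {"dp": [0,0,0.05],"roll": 0}

```text
time_s: 13.68
tool_pos: [502.9, -335.5, 9.5]
tool_rot: [0.0, 0.653, 0.757, -0.0]
force: [-0.4, -2.7, 2.5]
finger_gap: 0.247
grip_force: 60.6
```

Call:
apply_moves:
  moves:
    - {"dp": [0,0,0],"roll": 0}
    - {"dp": [0,0,0],"roll": 0}
    - {"dp": [0,0,0],"roll": 0}
  jaw: 40

```text
time_s: 14.05
tool_pos: [502.7, -335.3, 9.2]
tool_rot: [-0.0, 0.653, 0.757, -0.0]
force: [-0.2, 0.6, -0.3]
finger_gap: 0.471
grip_force: 0.0
```

Call:
apply_moves:
  moves:
    - {"dp": [0,0,-0.3],"roll": 0}
    - {"dp": [0,0,-0.8],"roll": 0}
    - {"dp": [0,0,-1.5],"roll": 0}
    - {"dp": [0,0,-2.3],"roll": 0}
    - {"dp": [0.6,0,-2.8],"roll": 0}
    - {"dp": [1.6,0,-2.8],"roll": 0}
    - {"dp": [2.6,0,-2.8],"roll": 0}
    - {"dp": [3.6,0,-2.8],"roll": 0}

```text
time_s: 15.05
tool_pos: [475.9, -156.1, 150.5]
tool_rot: [0.001, 0.653, 0.757, 0.0]
force: [0.5, 0.4, 0.1]
finger_gap: 0.468
grip_force: 0.0
```

```bash
python3 - <<'E'
from h import *
to(583.6,162.7,100,8.5)
for n in("top","side"):
  im=arm.read_camera(n);np.save(f"pics/{n}9.npy",im)
  for th,z in dict(stone=44,lid=26,mat=4).items():
    for d in masks(n,th): print(n,th,round(d["conf"],2),np.round(d["at"]),d["mask"].sum(),rect(n,d["mask"],z))
E
```

```text
t 15.05 tcp [ 475.9 -156.1  150.5] ydir 8.5 q6 -0.6 dp [5.99  3.068 1.009] roll -0.008 F [0.5 0.4 0.1] gap 40.0
top stone 0.75 [209. 264.] 390 [578.3 219.8 118.9  46.8 -75.2]
top stone 0.56 [158. 352.] 684 [ 788.7 -105.   106.3  104.9  -88.8]
top lid 0.81 [207. 193.] 1661 [588.6 474.8 176.3 129.5  44. ]
top lid 0.72 [265. 252.] 876 [374.3 261.9 124.4  92.3  39.5]
top mat 0.23 [215. 262.] 2205 [582.7 230.4 215.3 170.8 -81.7]
side stone 0.68 [229. 286.] 464 [585.  233.2 130.1  57.1 -76.8]
side lid 0.96 [154. 233.] 907 [ 496.2 -286.9  224.8  137.2  -81.6]
side lid 0.64 [290. 339.] 2608 [596.5 487.2 200.6 131.   43.9]
side lid 0.58 [221. 348.] 764 [384.6 279.8 148.1  93.4  38.4]
side mat 0.72 [196. 267.] 827 [510.9  -5.  181.5  97.9  -1.5]
```

The ten allowed pictures are used up, so from here I check numerically, fitting projected outlines to the masks.

```bash
cat >> h.py <<'E'
from scipy.optimize import minimize
def box3(cx,lx,ly,z0,z1): return np.array(loop(cx,0,lx,ly,z0)+loop(cx,0,lx,ly,z1))
def sil(n,parts,p,z,S=4):
    m=np.zeros((420*S,560*S),np.uint8)
    for P in parts:
        h=cv2.convexHull(((proj(n,pose(*p[:3],P,z))+.5)*S).astype(np.float32).reshape(-1,1,2)).astype(np.int32)
        cv2.fillPoly(m,[h],1)
    return cv2.resize(m.astype(np.float32),(560,420),interpolation=cv2.INTER_AREA)
def fit(obs,parts,p0,z):
    "obs: list of (camera, mask)"
    def f(p):
        c=0
        for n,m in obs:
            s=sil(n,parts,p,z);c+=1-np.minimum(s,m).sum()/np.maximum(s,m).sum()
        return c/len(obs)
    r=minimize(f,p0,method="Nelder-Mead",options=dict(initial_simplex=[p0]+[list(np.add(p0,d)) for d in((12,0,0),(0,12,0),(0,0,8))],maxfev=90,xatol=.2,fatol=1e-4))
    return np.round(r.x,1),round(1-r.fun,3)
LID=[box3(0,178,132,0,6),box3(-65,36,22,6,36)]
STONE=[box3(0,120,40,0,26)]
TOPF=[np.array(loop(0,0,120,40,26))]
E
python3 - <<'E'
from h import *
arm.read_camera("top");arm.read_camera("side")
mt=masks("top","stone")[0]["mask"];ms=masks("side","stone")[0]["mask"]
for nm,o,pt in(("top",[("top",mt)],STONE),("side",[("side",ms)],TOPF),("both",[("top",mt),("side",ms)],TOPF)):
    print(nm,fit(o,pt,[578,221,104],18))
ml=masks("side","lid")[0]["mask"]
print("lid",fit([("side",ml)],LID,[493,-272,98],20))
mm=masks("side","mat")[0]["mask"]
print("mat",fit([("side",mm)],[box3(0,180,90,0,4)],[512,-8,-2],0))
to(578,221,100,14.8)
E
```

```text
top (array([581.1, 219.5, 101.9]), np.float64(0.922))
side (array([584.8, 232.3, 100.5]), np.float64(0.682))
both (array([579.1, 221.3, 103.8]), np.float64(0.775))
lid (array([ 493., -272.,   98.]), np.float64(0.0))
mat (array([509.9,  -7.8,  -2.4]), np.float64(0.948))
t 15.75 tcp [ 476.2 -157.7  149.3] ydir 8.5 q6 -0.6 dp [7.193 3.127 0.986] roll -1.27 F [ 0.1 -0.1 -0.5] gap 39.9
```

```bash
python3 - <<'E'
from h import *
for n in("top","side"):
    im=np.load(f"pics/{n}9.npy");hsv=cv2.cvtColor(im,cv2.COLOR_RGB2HSV)
    reg=np.zeros((420,560),np.uint8);cv2.fillPoly(reg,[proj(n,pose(574,227,98.5,loop(0,0,184,114,66))).astype(np.int32)],1)
    m=((hsv[...,1]<70)&(reg>0)&(hsv[...,2]>70)).astype(np.uint8)
    k,l,st,_=cv2.connectedComponentsWithStats(m);i=1+st[1:,4].argmax();m=l==i
    print(n,st[i],rect(n,m,44),fit([(n,m)],STONE if n=="top" else TOPF,[578,221,103],18))
    print(hsv[int(st[i][1]+st[i][3]/2),int(st[i][0]+st[i][2]/2)])
arm.read_camera("side")
for d in masks("side","lid",6):
    if d["at"][1]<270: print("lid",fit([("side",d["mask"])],LID,[493,-272,98],20))
E
```

```text
Traceback (most recent call last):
ValueError: attempt to get argmax of an empty sequence
```

```bash
python3 - <<'E'
from h import *
for n in("top","side"):
    im=np.load(f"pics/{n}9.npy");hsv=cv2.cvtColor(im,cv2.COLOR_RGB2HSV)
    reg=np.zeros((420,560),np.uint8);cv2.fillPoly(reg,[proj(n,pose(574,227,98.5,loop(0,0,184,114,66))).astype(np.int32)],1)
    c=proj(n,[[580,220,44]])[0].astype(int);print(n,"centre hsv",hsv[c[1]-1:c[1]+2,c[0]-1:c[0]+2].reshape(-1,3).mean(0))
    s=hsv[...,1][reg>0].reshape(-1,1);t,_=cv2.threshold(s,0,255,cv2.THRESH_OTSU);print("otsu",t)
    m=((hsv[...,1]<t)&(reg>0)).astype(np.uint8)
    k,l,st,_=cv2.connectedComponentsWithStats(m);i=1+st[1:,4].argmax();m=l==i
    print(n,st[i],rect(n,m,44),fit([(n,m)],STONE if n=="top" else TOPF,[578,221,103],18))
arm.read_camera("side")
for d in masks("side","lid",6):
    if d["at"][1]<270: print("lid",fit([("side",d["mask"])],LID,[493,-272,98],20))
E
```

```text
top centre hsv [ 18.66666667  79.44444444 171.55555556]
otsu 118.0
top [247 202  34  17 383] [578.8 219.7 120.8  42.1 -77.3] (array([580.4, 220.2, 102.6]), np.float64(0.933))
side centre hsv [ 20.77777778  53.88888889 151.55555556]
otsu 86.0
side [269 214  38  27 477] [585.4 230.1 133.6  55.3 -77.8] (array([584.9, 227.3,  98.3]), np.float64(0.745))
lid (array([ 490.5, -271.5,   98.9]), np.float64(0.936))
```

Call:
apply_moves:
  moves:
    - {"dp": [0.8,0.4,0],"roll": 0}
    - {"dp": [1.8,0.8,0],"roll": 0}
    - {"dp": [2.8,1.2,0],"roll": 0}
    - {"dp": [3.8,1.6,0],"roll": -0.3}
    - {"dp": [4.8,2.1,0],"roll": -0.6}
    - {"dp": [5.8,2.6,0],"roll": -0.84}
    - {"dp": [6.6,3,0],"roll": -0.84}
    - {"dp": [7.18,3.17,0],"roll": -0.84}
    - {"dp": [7.18,3.17,0.6],"roll": -0.84}
    - {"dp": [7.18,3.17,1.2],"roll": -0.84}
    - {"dp": [7.18,3.17,1.4],"roll": -0.84}
    - {"dp": [7.18,3.17,1.4],"roll": -0.84}
  jaw: 58

```text
time_s: 17.35
tool_pos: [580.1, 220.9, 79.2]
tool_rot: [-0.0, 0.625, 0.781, -0.0]
force: [0.7, 0.3, 0.2]
finger_gap: 0.679
grip_force: 0.0
```

```bash
python3 -c "
from h import *
to(580,220.5,2,12.7)"
```

```text
t 17.35 tcp [580.1 220.9  79.2] ydir 12.7 q6 0.04 dp [-0.007 -0.003  1.545] roll -0.006 F [0.7 0.3 0.2] gap 58.0
```

Call:
apply_moves:
  moves:
    - {"dp": [0,0,0.4],"roll": 0}
    - {"dp": [0,0,0.8],"roll": 0}
    - {"dp": [0,0,1.0],"roll": 0}
    - {"dp": [0,0,1.15],"roll": 0}
    - {"dp": [0,0,1.25],"roll": 0}
    - {"dp": [0,0,1.25],"roll": 0}

```text
time_s: 18.1
tool_pos: [580.2, 221.0, 16.9]
tool_rot: [0.0, 0.625, 0.781, -0.0]
force: [0.7, 0.6, 1.0]
finger_gap: 0.677
grip_force: 0.0
```

Call:
apply_moves:
  moves:
    - {"dp": [0,0,0.1],"roll": 0}
    - {"dp": [0,0,0.2],"roll": 0}
    - {"dp": [0,0,0.3],"roll": 0}
    - {"dp": [0,0,0.3],"roll": 0}

```text
time_s: 18.6
tool_pos: [579.9, 220.9, 1.3]
tool_rot: [-0.0, 0.625, 0.781, -0.0]
force: [0.0, 0.1, -1.8]
finger_gap: 0.676
grip_force: 0.0
```

No contact so far; now the grip.

Call:
apply_moves:
  moves:
    - {"dp": [0,0,0],"roll": 0}
    - {"dp": [0,0,0],"roll": 0}
    - {"dp": [0,0,0],"roll": 0}
    - {"dp": [0,0,0],"roll": 0}
  jaw: 25

```text
time_s: 19.1
tool_pos: [580.3, 221.0, 2.2]
tool_rot: [0.0, 0.625, 0.781, 0.0]
force: [-0.1, -0.4, 5.1]
finger_gap: 0.451
grip_force: 61.4
```

Call:
apply_moves:
  moves:
    - {"dp": [0,0,-0.1],"roll": 0}
    - {"dp": [0,0,-0.2],"roll": 0}
    - {"dp": [0,0,-0.3],"roll": 0}
    - {"dp": [0,0,-0.3],"roll": 0}

```text
time_s: 19.6
tool_pos: [580.3, 221.0, 17.3]
tool_rot: [0.0, 0.625, 0.781, 0.0]
force: [-0.7, 0.2, -2.0]
finger_gap: 0.454
grip_force: 60.6
```

The stone is held: the opening reads 38.7 mm and its weight shows in the force. I'll lift it clear and carry it to the mat with a turn.

Call:
apply_moves:
  moves:
    - {"dp": [0,0,-0.3],"roll": 0}
    - {"dp": [0,0,-0.7],"roll": 0}
    - {"dp": [0,0,-1.2],"roll": 0}
    - {"dp": [0,0,-1.7],"roll": 0}
    - {"dp": [0,0,-1.8],"roll": 0}
    - {"dp": [-0.5,-0.3,-1.8],"roll": -1}
    - {"dp": [-1.1,-0.6,-1.8],"roll": -2.5}
    - {"dp": [-1.7,-1,-1.8],"roll": -4}
    - {"dp": [-2.3,-1.3,-1.8],"roll": -5.5}
    - {"dp": [-2.9,-1.6,-1.8],"roll": -7}
    - {"dp": [-3.5,-2,-1.8],"roll": -8.5}
    - {"dp": [-4.16,-2.36,-1.8],"roll": -10}

```text
time_s: 21.1
tool_pos: [509.8, -8.7, 106.5]
tool_rot: [-0.0, 0.234, 0.972, -0.0]
force: [1.0, -0.3, -2.3]
finger_gap: 0.45
grip_force: 60.9
```

Call:
apply_moves:
  moves:
    - {"dp": [0,0,0],"roll": -1.5}
    - {"dp": [0,0,0],"roll": -3}
    - {"dp": [0,0,0],"roll": -4}
    - {"dp": [0,0,0],"roll": -5.06}
    - {"dp": [0,0,0],"roll": -5.06}

```text
time_s: 21.72
tool_pos: [510.3, -7.8, 106.5]
tool_rot: [-0.0, 0.018, 1.0, 0.0]
force: [-0.4, -0.2, -2.1]
finger_gap: 0.45
grip_force: 61.1
```

```bash
python3 - <<'E'
from h import *
to(511,-8,-8,88)
arm.read_camera("side")
p=arm.read_state()["tool_pos"]
for d in masks("side","stone"):
    z=p[2]-2.2+18
    print(round(d["conf"],2),np.round(d["at"]),d["mask"].sum(),fit([("side",d["mask"])],STONE,[p[0],p[1],178],z))
print(proj("side",[[*p[:2],z+13]]))
E
```

```text
t 21.73 tcp [510.3  -7.8 106.5] ydir 87.9 q6 -1.68 dp [-0.015 -0.003  2.291] roll -0.012 F [-0.4 -0.2 -2.1] gap 38.4
0.71 [161. 264.] 422 (array([508. ,  -5.7, 176.6]), np.float64(0.787))
[[264.9990219  159.21996065]]
```

Call:
apply_moves:
  moves:
    - {"dp": [0,0,0.4],"roll": 0}
    - {"dp": [0,0,0.9],"roll": 0}
    - {"dp": [0,0,1.4],"roll": 0}
    - {"dp": [0,0,1.8],"roll": 0}
    - {"dp": [0,0,2.0],"roll": 0}
    - {"dp": [0,0,2.15],"roll": 0}
    - {"dp": [0,0,2.2],"roll": 0}
    - {"dp": [0,0,2.25],"roll": 0}
    - {"dp": [0,0,2.25],"roll": 0}

```text
time_s: 22.95
tool_pos: [510.7, -7.9, -5.4]
tool_rot: [0.0, 0.018, 1.0, -0.0]
force: [0.9, 0.3, -2.0]
finger_gap: 0.45
grip_force: 61.1
```

Call:
apply_moves:
  moves:
    - {"dp": [0,0,0.03],"roll": 0}
    - {"dp": [0,0,0.06],"roll": 0}
    - {"dp": [0,0,0.09],"roll": 0}
    - {"dp": [0,0,0.09],"roll": 0}

```text
time_s: 23.45
tool_pos: [510.6, -7.8, -10.2]
tool_rot: [-0.0, 0.018, 1.0, -0.0]
force: [-0.4, 0.3, -3.0]
finger_gap: 0.451
grip_force: 61.1
```

Call:
apply_moves:
  moves:
    - {"dp": [0,0,0.015],"roll": 0}
    - {"dp": [0,0,0.03],"roll": 0}
    - {"dp": [0,0,0.03],"roll": 0}

```text
time_s: 23.82
tool_pos: [510.6, -7.8, -11.6]
tool_rot: [-0.0, 0.018, 1.0, -0.0]
force: [0.3, 0.5, -2.2]
finger_gap: 0.452
grip_force: 61.1
```

Call:
apply_moves:
  moves:
    - {"dp": [0,0,0.015],"roll": 0}
    - {"dp": [0,0,0.015],"roll": 0}

```text
time_s: 24.08
tool_pos: [510.7, -7.8, -11.8]
tool_rot: [0.0, 0.018, 1.0, -0.0]
force: [-2.7, -0.7, 6.2]
finger_gap: 0.452
grip_force: 62.2
```

Contact, at the height I expected. Now I release and back off.

Call:
apply_moves:
  moves:
    - {"dp": [0,0,0],"roll": 0}
    - {"dp": [0,0,0],"roll": 0}
    - {"dp": [0,0,0],"roll": 0}
  jaw: 60

```text
time_s: 24.45
tool_pos: [510.7, -7.9, -12.4]
tool_rot: [0.0, 0.018, 1.0, -0.0]
force: [0.2, 0.9, -0.6]
finger_gap: 0.704
grip_force: 0.0
```

Call:
apply_moves:
  moves:
    - {"dp": [0,0,-0.3],"roll": 0}
    - {"dp": [0,0,-0.8],"roll": 0}
    - {"dp": [0,0,-1.5],"roll": 0}
    - {"dp": [0,0,-2.3],"roll": 0}
    - {"dp": [0,0,-3],"roll": 0}
    - {"dp": [0,0,-3.6],"roll": 0}
    - {"dp": [0,0,-3.6],"roll": 0}
    - {"dp": [0,0,-3.6],"roll": 0}

```text
time_s: 25.45
tool_pos: [510.2, -7.8, 167.7]
tool_rot: [-0.0, 0.018, 1.0, -0.0]
force: [0.2, 0.1, -0.4]
finger_gap: 0.704
grip_force: 0.0
```

```bash
python3 - <<'E'
from h import *
to(511,-8,-8,88)
arm.read_camera("side")
for th,p,z,M in(("stone",[511,-8,178],4,STONE),("lid",[490.5,-271.5,98.9],20,LID)):
  for d in masks("side",th,6):
    print(th,round(d["conf"],2),np.round(d["at"]),d["mask"].sum(),fit([("side",d["mask"])],M,p,z))
E
```

```text
t 25.45 tcp [510.2  -7.8 167.7] ydir 88.0 q6 -1.68 dp [-0.016 -0.004  3.513] roll -0.005 F [ 0.2  0.1 -0.4] gap 60.1
lid 0.91 [153. 232.] 944 (array([ 490. , -272.6,   97.5]), np.float64(0.943))
lid 0.88 [287. 341.] 2515 (array([ 490.5, -271.5,   98.9]), np.float64(0.0))
lid 0.86 [217. 347.] 798 (array([ 490.5, -271.5,   98.9]), np.float64(0.0))
```

```bash
python3 - <<'E'
from h import *
for n in("side","top","side"):
  im=arm.read_camera(n)
  for d in masks(n,"stone",4): print(n,round(d["conf"],2),np.round(d["at"]),d["mask"].sum(),fit([(n,d["mask"])],STONE,[511,-8,178],4))
v=im.max(2);reg=np.zeros((420,560),np.uint8);cv2.fillPoly(reg,[proj("side",pose(511,-8,-2,loop(0,0,176,86,4))).astype(np.int32)],1)
t,_=cv2.threshold(v[reg>0].reshape(-1,1),0,255,cv2.THRESH_OTSU);m=((v>t)&(reg>0))
k,l,st,_=cv2.connectedComponentsWithStats(m.astype(np.uint8));m=l==1+st[1:,4].argmax()
print(t,m.sum(),fit([("side",m)],STONE,[511,-8,178],4))
E
```

```text
side 0.73 [152. 232.] 912 (array([511.,  -8., 178.]), np.float64(0.0))
side 0.52 [231. 229.] 799 (array([511.,  -8., 178.]), np.float64(0.0))
top 0.67 [217. 405.] 2971 (array([511.,  -8., 178.]), np.float64(0.0))
side 0.7 [189. 264.] 401 (array([508. , -10.5, 178.8]), np.float64(0.863))
52.0 446 (array([509.1,  -5.9, 175.7]), np.float64(0.831))
```

The stone is within about 3 mm and 2° of the mat's centre and length, and the lid lies flat on the board. Handing in.

```bash
python3 -c "
from station import arm
print(arm.job_done())"
```

```text
the job is handed in; nothing more can be done
None
```

I handed the job in at about 26 s of the 69 s limit. By my last camera fits, the lid lies flat, handle up, near the middle of the board, and the stone lies lengthwise within about 3 mm of the mat's centre; the hand-in call returned no verdict.

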